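Close a circuit-board test jig and hold it pressed

ROBOT

A 6-joint arm with a two-finger parallel gripper is mounted at the origin on the work surface. World frame = base frame: x ahead of the robot, y to its left, z up, the work surface at z = 0. Lengths are in m, angles in degrees, forces in N, time in s.
With the tool pointing down it reaches from about 0.325 to 0.775 m from the base axis. Payload 5.5 kg.
Tool frame: the origin (TCP) lies at the centre of the arm's flange, where the gripper is bolted on; the fingertips stand 182 mm ahead of it and the grasp point (between the pads) lies 163 mm ahead of it; z points along the fingers, y is the direction in which the jaws open and shut (so a half turn about z gives the same grasp; the last joint's range is limited). The gripper opens to 88 mm and grips with 3 to 60 N. Pads are 20 mm wide; open, the fingers measure 115 mm over their backs; the gripper's body (75 mm by 178 mm) begins 61 mm behind the grasp point.
Start: joints at [-79.624, 5.22, 70.514, -0, 104.267, -3.249], TCP at [0.141, -0.583, 0.405] pointing down, gripper open.
Joint ranges: [-164.24, 164.24], [-49.07, 125.15], [9.68, 141.18], [-86.29, 266.29], [3.28, 154.24], [-151.56, 151.56]. Speed limits (degrees/s): [147.25, 147.25, 172.46, 180, 180, 180].

INTERFACE

Orientations are given as [roll, pitch, yaw] about the fixed x, y, z axes, in that order (R = Rz(yaw) Ry(pitch) Rx(roll)).
In Python, from station import r gives the robot as it stands. The module is installed in compiled form; this text tells all that it offers. Calls block until the motion is done:
- r.reach(position, orientation): joint-space move of the TCP to a pose.
- r.servo_line(position, rotation=None, speed=0.15): straight line of the TCP; rotation=None keeps the orientation; speed is the mean speed in m/s.
- r.move_joints(angles): joint-space move.
- r.let_go() and r.grab(squeeze=None): open the fingers fully, or close them until they stop; squeeze is the grip in N (None keeps the last).
- r.wait(seconds).
- r.inverse_kinematics(position, orientation): joint angles nearest the present ones, or None.
- r.sense(): the state.
- r.snapshot(name): name is "side" or "top"; returns a dict with "frame" (420x560x3 uint8, red, green, blue), "fx", "fy", "cx", "cy" (pixels), "dist_coeffs" ([k1, k2, p1, p2, k3] as OpenCV has them; the pictures are not rectified), "R" (3x3) and "t" (3): a world point X has camera coordinates R X + t. Camera axes: x right, y down, z forward; pixel columns grow to the right and rows downward; lengths in m; the calibration is good to about 2 mm. A picture is of the moment at which its call begins. There is no depth.
A pose or a line that the arm cannot do raises r.IKError and nothing moves.
- r.hand_in(): hands the job in, once; it reports no verdict.
The state is a dict: "clock": time; "joints": joint angles; "joint_vel": joint speeds; "joint_torque": joint torques, N m; "tcp_pos": TCP position; "orientation": TCP orientation; "contact_force": force on the tool from outside, world axes, zero at the start; "torque": the same for the moment, N m; "opening": finger opening in m.
Only numpy, scipy, OpenCV 4.12 (cv2) and the standard library are available. Lean on these libraries where they do the work, as an engineer would, in place of code of your own. Each camera call takes 0.05 s, during which the arm holds its last target. There are 200 camera calls.

TASK

Take the blue pressure cover by its black grip, set it over the steel locating pin of the board test jig, sides square with the board, and slide it about until the socket hidden in its underside drops over the pin and it lies flat on the green board. Then press it down so that the spring-loaded board goes fully home, and finish while still holding it down with the gripper. Carry the cover without dropping it, and leave the solder spool, the tin and the tweezers where they are.

Things in the scene. Friction and masses are not known exactly. Their poses are not given: they have to be found in the camera images.
- cover_grip (a point): Centre of the black grip block (50 x 24 x 46 mm: long along x, fingers close along y) that stands in the middle of the loose blue pressure cover. 41 mm above the cover's flat underside, 23 mm above the plate's top, 23 mm below the grip's top. z points up.
- socket (a point): Middle of the cover's underside, straight below the grip: mouth of a hidden round blind socket, 13 mm in diameter, 18 mm deep. The cover is a blue plate 100 x 70 x 18 mm (long along x, as the grip), the same after half a turn; with its grip 0.24 to 0.39 kg. Starts flat on the bench.
- pin_tip (a point): Centre of the tip of the fixed steel locating pin, in a yellow ring in the middle of the jig. Pin diameter 10 mm, its last 4 mm tapering to 6 mm; x along the jig's long side, z up. The cover's grip centre is 41 mm above this tip when the cover only rests on it, 32 mm when dropped on and lying on the raised board, 27 mm when pressed fully home.
- fixture: Board test jig: black base 190 x 150 mm (long along x), fixed to the bench; origin at the centre of its underside. On its spring bed lies a green circuit board 160 x 125 mm, top 46 mm above the bench when up, 9 mm below the pin's tip. The middle 110 x 90 mm of the board is flat; parts round its edge stand up to 14 mm above it.
- bed (a joint): Travel of the spring bed with the board: 0 is up (start), 0.005 m is fully down on its stop. It starts to move at about 6 N and is fully down at about 14 N, including the cover's own weight (which alone does not move it).
- spool: Solder spool standing on the bench, green flanges 54 mm in diameter, 50 mm high; origin at the centre of its underside. Bystander.
- tin: Round open steel tin, 70 mm in diameter, 32 mm high; origin at the centre of its underside. Bystander.
- tweezers: Steel tweezers with a green band lying flat on the bench, about 137 mm long along its x, 15 mm wide, 8 mm high; origin at the underside near the middle. Bystander.
Things that resemble listed ones, but are neither listed nor needed, are in the scene too. Of the things like the part that bears cover_grip, leave any that is orange; of the rest the smaller one is meant.

How it is judged:
By the outcome, as a careful person would: the job done as asked, in the order asked, and still so for the second after the job is handed in, while the arm keeps its last pose, push and grip.
It also fails if it takes over 38 s, if anything falls off the work surface, if the arm or the gripper's body presses on something with over 40 N, if the wrist force passes 120 N, or if a joint passes its speed limit or range.

## Working session

There is one attempt and no reset: what is moved stays moved. The work goes in short steps, each a Python script; the robot and the scene stay as the last script left them, time stands still between calls to the robot, and variables do not carry over. Pictures are saved under pics/ and viewed, about 8 in all and at most 12, crops included, and the job is handed in when it is done.

```bash
mkdir -p pics
python3 - <<'E'
from station import r
import cv2,pickle
d={}
for n in("side","top"):
    s=r.snapshot(n); d[n]=s; cv2.imwrite(f"pics/{n}0.png",s["frame"][:,:,::-1])
    print(n,s["fx"],s["dist_coeffs"],(-s["R"].T@s["t"]).round(3),s["R"].round(2).tolist())
pickle.dump(d,open("d.pkl","wb")); print(r.sense())
E
```

```text
side 453.8820741670789 [-0.13535573  0.          0.          0.          0.        ] [ 0.349 -0.574  0.787] [[0.92, -0.4, 0.01], [-0.3, -0.71, -0.63], [0.26, 0.58, -0.77]]
top 436.58833399850295 [-0.11100091  0.          0.          0.          0.        ] [ 0.513 -0.055  1.031] [[-0.03, -1.0, -0.0], [-1.0, 0.03, -0.07], [0.07, 0.0, -1.0]]
{'clock': 0.1, 'joints': array([-7.96239926e+01,  5.26009208e+00,  7.05731242e+01, -1.66768832e-04,
        1.04266512e+02, -3.24846398e+00]), 'joint_vel': array([-0.01064986, -0.13747817, -0.11375339,  0.01661293,  0.01573918,
       -0.03863753]), 'joint_torque': array([ 2.74320504e-03, -4.47857702e+01, -4.07568955e+01,  7.01044570e-02,
        2.84192042e-02, -1.16405099e-04]), 'tcp_pos': array([ 0.14134542, -0.58317734,  0.4036244 ]), 'orientation': array([-1.79900423e+02, -5.48975372e-03,  1.36244256e+01]), 'contact_force': array([0.63121578, 0.73478707, 0.81609306]), 'torque': array([ 0.0329735 , -0.05359097, -0.01091022]), 'opening': 0.08797804289654901}
```

View pics/top0.png

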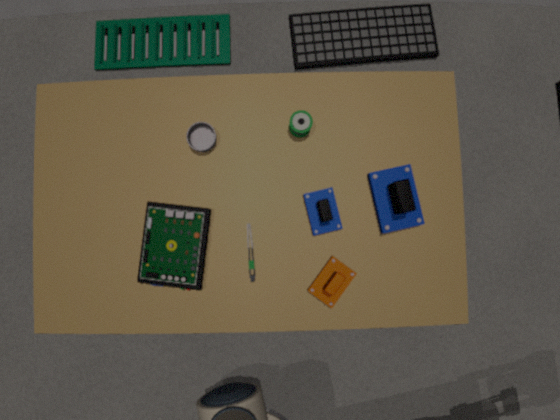

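View pics/side0.png

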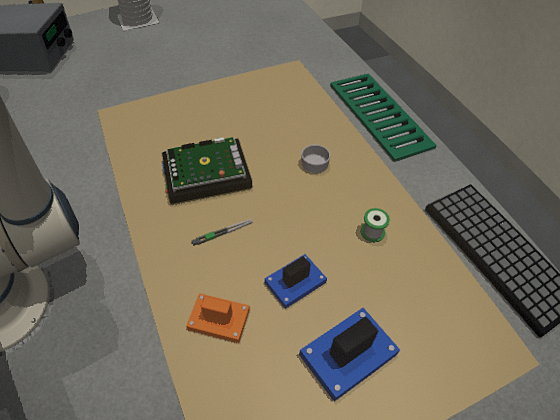

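The top view shows the smaller blue cover at (323,211), the pin ring at (171,245), the larger blue decoy at (396,198) and the orange one at (331,282). The side view shows the cover at (296,280) and the ring at (205,161).

```bash
cat > h.py <<'E'
import numpy as np,cv2
def ray(s,uv,z):
    K=np.array([[s["fx"],0,s["cx"]],[0,s["fy"],s["cy"]],[0,0,1]])
    p=cv2.undistortPoints(np.array(uv,float).reshape(-1,1,2),K,np.array(s["dist_coeffs"]))[:,0]
    d=np.c_[p,np.ones(len(p))]@s["R"]; c=-s["R"].T@s["t"]
    return c+d*((z-c[2])/d[:,2])[:,None]
def blobs(m,near,rad,amin=3):
    n,l,st,c=cv2.connectedComponentsWithStats(m.astype(np.uint8))
    return [(c[i].round(2),st[i,4],l==i) for i in range(1,n) if st[i,4]>=amin and np.hypot(*(c[i]-near))<rad]
def rect(m):
    p=cv2.convexHull(np.argwhere(m)[:,::-1].astype(np.int32)); return p[:,0]
E
python3 - <<'E'
import pickle; from h import *
d=pickle.load(open("d.pkl","rb"))
P={"top":dict(c=(323,211),p=(171,245)),"side":dict(c=(296,280),p=(205,161))}
for n,s in d.items():
    f=s["frame"]; hsv=cv2.cvtColor(f,cv2.COLOR_RGB2HSV); H,S,V=[hsv[:,:,i].astype(int) for i in range(3)]
    blue=(H>100)&(H<130)&(S>120)&(V>60)
    for c,a,m in blobs(blue,P[n]["c"],15,60):
        q=rect(m); w=ray(s,q,0.018)[:,:2]; rc=cv2.minAreaRect(w.astype(np.float32)*1000); print(n,"cover hull",c,a,rc)
        hull=cv2.fillConvexPoly(np.zeros(f.shape[:2],np.uint8),q,1)>0
        dots=blobs(hull&(S<110)&(V>100),P[n]["c"],40,1)
        for x in dots: print("  dot",x[0],x[1],ray(s,x[0],.018)[0].round(4))
    ye=(H>20)&(H<35)&(S>130)&(V>110)
    for c,a,m in blobs(ye,P[n]["p"],12): 
        x,y=rect(m).min(0)-0,rect(m).max(0); print(n,"ring",c,a,x,y,ray(s,(x+y)/2,.046)[0].round(4))
    br=(H>38)&(H<85)&(S>90)&(V>30)
    bl=blobs(br,P[n]["p"],60,200)
    for c,a,m in bl: print(n,"board",c,a,cv2.minAreaRect(ray(s,rect(m),.046)[:,:2].astype(np.float32)*1000))
    for k,z in(("p",6),("c",6)):
        x,y=P[n][k]; R=50; 
        cv2.imwrite(f"pics/{n}_{k}.png",cv2.resize(f[y-R:y+R,x-R:x+R,::-1],None,fx=4,fy=4,interpolation=cv2.INTER_NEAREST))
I=[cv2.imread(f"pics/{n}_{k}.png") for n in("top","side") for k in("p","c")]
I=[cv2.resize(i,(380,300)) if 0 else cv2.resize(i,(300,300)) for i in I]
cv2.imwrite("pics/m1.png",np.vstack([np.hstack(I[:2]),np.hstack(I[2:])]))
E
```

```text
side cover hull [295.39 284.16] 1074 ((567.0365600585938, -183.64712524414062), (102.94422912597656, 74.60880279541016), 11.95276927947998)
  dot [298.5 257.5] 2 [ 0.5942 -0.1397  0.018 ]
  dot [301. 256.] 1 [ 0.6004 -0.1385  0.018 ]
  dot [305.   256.67] 3 [ 0.6071 -0.1431  0.018 ]
  dot [296. 259.] 1 [ 0.5881 -0.141   0.018 ]
  dot [293.5 260.5] 2 [ 0.582  -0.1422  0.018 ]
  dot [288.5 263.5] 2 [ 0.5699 -0.1447  0.018 ]
  dot [291. 262.] 1 [ 0.5759 -0.1435  0.018 ]
  dot [314.5 264.5] 4 [ 0.6165 -0.1672  0.018 ]
  dot [286. 265.] 1 [ 0.5639 -0.146   0.018 ]
  dot [283.5 266.5] 2 [ 0.5579 -0.1472  0.018 ]
  dot [279. 269.] 1 [ 0.5474 -0.149   0.018 ]
  dot [281. 268.] 1 [ 0.552  -0.1484  0.018 ]
  dot [276. 271.] 1 [ 0.5402 -0.1509  0.018 ]
  dot [274. 272.] 1 [ 0.5356 -0.1514  0.018 ]
  dot [322.5 273.5] 2 [ 0.6217 -0.192   0.018 ]
  dot [271. 274.] 1 [ 0.5285 -0.1533  0.018 ]
  dot [320.82 276.55] 11 [ 0.6155 -0.1969  0.018 ]
  dot [266. 277.] 1 [ 0.5169 -0.1557  0.018 ]
  dot [269.67 278.25] 12 [ 0.5223 -0.1611  0.018 ]
  dot [286. 299.] 14 [ 0.5331 -0.2146  0.018 ]
side ring [20
[... 649 characters left out ...]
062  0.018 ]
  dot [334.  196.5] 2 [ 0.603  -0.2083  0.018 ]
  dot [335.  200.5] 2 [ 0.5936 -0.2103  0.018 ]
  dot [336.  204.5] 2 [ 0.5842 -0.2123  0.018 ]
  dot [337.  208.5] 2 [ 0.5748 -0.2143  0.018 ]
  dot [338.  212.5] 2 [ 0.5654 -0.2163  0.018 ]
  dot [339.  216.5] 2 [ 0.556  -0.2183  0.018 ]
  dot [340.  220.5] 2 [ 0.5466 -0.2203  0.018 ]
  dot [338.62 225.38] 16 [ 0.5354 -0.2166  0.018 ]
  dot [315.92 231.42] 12 [ 0.5228 -0.1633  0.018 ]
  dot [325. 232.] 1 [ 0.5209 -0.1844  0.018 ]
top ring [171.08 244.96] 50 [167 241] [176 249] [0.5001 0.1669 0.046 ]
top board [171.25 245.79] 2687 ((499.60992431640625, 167.37054443359375), (122.9603500366211, 157.6767120361328), 81.81243896484375)
```

View pics/m1.png

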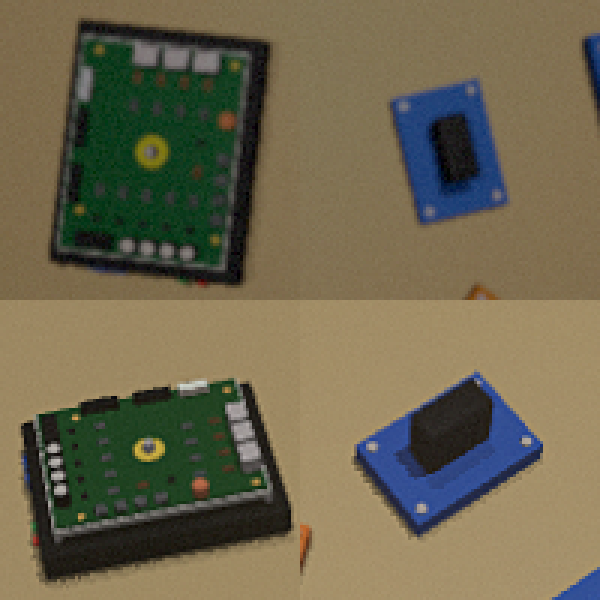

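Two views agree to about 2 mm. The cover centre is (0.5697, -0.1799) at yaw 12.1°. The pin is at (0.4993, 0.1675), with the jig at yaw -8.2°. Next I grasp and lift.

Run:
```python
from station import r
import cv2
C=[.5697,-.1799]; o=[180,0,12.1]
def p(t):
    s=r.sense(); print(t,round(s["clock"],2),s["tcp_pos"].round(4),s["orientation"].round(2),s["contact_force"].round(1),s["torque"].round(2),round(s["opening"],4))
r.reach(C+[.30],o); p("above")
r.servo_line(C+[.207],speed=.12); p("down")
r.grab(50); p("grab")
r.servo_line(C+[.235],speed=.1); r.wait(.2); p("lift")
r.servo_line(C+[.31],speed=.2); 
r.reach([.4993,.1675,.31],[180,0,-8.2]); p("jig")
r.servo_line([.4993,.1675,.275],speed=.15); r.wait(.3); p("hover")
import pickle; d={}
for n in("side","top"):
    s=r.snapshot(n); d[n]=s; cv2.imwrite(f"pics/{n}1.png",s["frame"][:,:,::-1])
pickle.dump(d,open("d1.pkl","wb"))
a,b=[cv2.imread(f"pics/{n}1.png") for n in("side","top")]
cv2.imwrite("pics/m2.png",cv2.hconcat([cv2.resize(i,(400,400),interpolation=0) for i in(a[70:230,125:285],b[165:325,90:250])]))
```

```text
above 2.24 [ 0.5695 -0.1808  0.3003] [ 1.7997e+02 -1.0000e-02  1.2030e+01] [ 0.2 -0.9 -0.4] [ 0.01  0.   -0.02] 0.0877
down 3.17 [ 0.57  -0.18   0.208] [ 1.7995e+02 -8.0000e-02  1.2100e+01] [-0.6  0.2  0.9] [-0.   -0.03  0.08] 0.0879
grab 4.17 [ 0.5697 -0.1799  0.2069] [-179.99    0.     12.1 ] [-0.1  0.2  0.3] [ 0.03 -0.   -0.01] 0.0241
lift 4.8 [ 0.5695 -0.1798  0.234 ] [-1.7995e+02  8.0000e-02  1.2100e+01] [-0.2 -0.2 -3.1] [ 0.02 -0.04 -0.01] 0.0236
jig 6.66 [0.4996 0.1669 0.3094] [ 1.7995e+02  3.0000e-02 -8.2300e+00] [-0.7  0.  -3.9] [-0.    0.02 -0.  ] 0.0236
hover 7.34 [0.4995 0.1675 0.2761] [-1.7996e+02 -9.0000e-02 -8.2000e+00] [ 0.1  0.1 -3.5] [-0.07  0.06  0.02] 0.0239
```

View pics/m2.png

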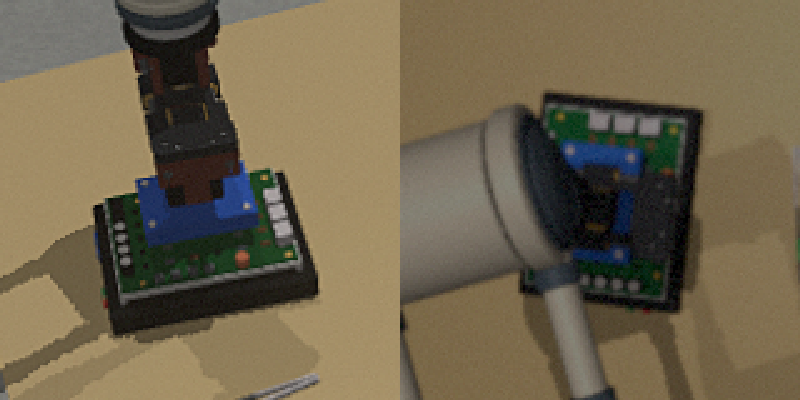

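The cover is held over the board and looks square with it. The two front dots show in both views: side at about (186,159) and (224,153), top at about (182,228) and (180,267). I'll refine these and compute the cover's centre.

Run:
```python
import pickle; from h import *
d=pickle.load(open("d1.pkl","rb")); z=.276-.207+.018
G={"side":[(185.8,159.2),(224.2,152.8)],"top":[(180,267),(182,227.8)]}
for n,s in d.items():
    hsv=cv2.cvtColor(s["frame"],cv2.COLOR_RGB2HSV).astype(int); w=[]
    for g in G[n]:
        b=blobs((hsv[...,1]<130)&(hsv[...,2]>95),g,4,2); print(n,g,[(x[0].tolist(),x[1]) for x in b]); w.append(ray(s,b[0][0] if b else g,z)[0])
    a,b=w; v=(b-a)[:2]; y=np.deg2rad(-8.2); m=(a+b)[:2]/2
    print(a.round(4),b.round(4),"sep",np.hypot(*v).round(4),"yaw",np.rad2deg(np.arctan2(v[1],v[0])).round(1),"centre",(m+.0265*np.array([-np.sin(y),np.cos(y)])).round(4))
```

```text
side (185.8, 159.2) [([185.0, 158.71], np.int32(7))]
side (224.2, 152.8) [([223.2, 152.0], np.int32(10))]
[0.4524 0.1493 0.087 ] [0.5364 0.1361 0.087 ] sep 0.085 yaw -8.9 centre [0.4982 0.1689]
top (180, 267) []
top (182, 227.8) [([181.87, 227.53], np.int32(15))]
[0.4528 0.1398 0.087 ] [0.538  0.1343 0.087 ] sep 0.0854 yaw -3.7 centre [0.4992 0.1633]
```

The cover centre matches the pin within about 1 mm in each view. Next is a guarded descent, with a spiral if it rests on the tip.

```bash
cat > g.py <<'E'
from station import r
import numpy as np
def st(k=3):
    L=[]
    for _ in range(k): L.append(r.sense()); r.wait(.02)
    return L[-1]["clock"],np.mean([l["tcp_pos"] for l in L],0),np.mean([l["contact_force"] for l in L],0)
E
python3 - <<'E'
from g import *
P=np.array([.4991,.1670]); r.servo_line([*P,.266],speed=.06); r.wait(.2)
f0=st(8)[2]; print("tare",f0.round(2))
z=.266
while z>.252:
    z-=.001; r.servo_line([*P,z],speed=.02); c,p,f=st(); print(round(c,2),round(z,4),p.round(4),(f-f0).round(1))
    if f[2]-f0[2]>4: break
E
```

```text
tare [ 0.03  0.33 -3.18]
8.36 0.265 [0.4991 0.167  0.2649] [ 0.4 -0.4  0.1]
8.66 0.264 [0.4991 0.167  0.2639] [-0.3  0.3 -0.2]
8.96 0.263 [0.4991 0.167  0.2629] [ 0.2  0.1 -0.5]
9.26 0.262 [0.4991 0.167  0.2619] [-0.1 -0.6  0.2]
9.56 0.261 [0.4991 0.167  0.2609] [ 0.4 -0.6  0.3]
9.86 0.26 [0.4991 0.167  0.2599] [ 0.1 -0.6 -0.4]
10.16 0.259 [0.4991 0.167  0.2589] [ 0.3 -0.7 -0.2]
10.46 0.258 [0.4991 0.167  0.2579] [-0.2 -0.2  0. ]
10.76 0.257 [0.4991 0.167  0.2569] [-0.2  0.  -0.5]
11.06 0.256 [0.4991 0.167  0.2559] [-0.2  0.  -0.5]
11.36 0.255 [0.4991 0.167  0.2549] [-0.  -0.4 -0.4]
11.66 0.254 [0.4991 0.167  0.2539] [-0.6 -0.2  0.1]
11.96 0.253 [0.4991 0.167  0.253 ] [ 0.4 -0.2 -0.2]
12.26 0.252 [0.499  0.167  0.2528] [-3.5 -1.   6.7]
```

It went straight over the pin: no contact until TCP z = 0.253, the predicted lying-on-board height, 9 mm below the pin-tip level. Now pressing.

Run:
```python
from g import *
import cv2
P=np.array([.4991,.1670]); f0=np.array([0,.0,-3.2]); z=.252
while z>.240:
    z-=.001; r.servo_line([*P,z],speed=.02); r.wait(.1); c,p,f=st(); print(round(c,2),round(z,4),p.round(4),(f-f0).round(1))
    if f[2]-f0[2]>22: break
r.wait(.3); c,p,f=st(6); s=r.sense(); print("end",p.round(4),(f-f0).round(1),s["orientation"].round(2),s["torque"].round(2),round(s["opening"],4))
I=[r.snapshot(n)["frame"][...,::-1] for n in("side","top")]
cv2.imwrite("pics/m3.png",cv2.hconcat([cv2.resize(i,(400,400),interpolation=0) for i in(I[0][90:230,135:275],I[1][165:325,90:250])]))
```

```text
12.66 0.251 [0.4991 0.167  0.2514] [-3.6 -1.4  8.8]
13.06 0.25 [0.4991 0.167  0.2506] [-4.  -1.   9.1]
13.46 0.249 [0.4991 0.167  0.2498] [-4.7 -1.4 10.2]
13.86 0.248 [0.4991 0.167  0.249 ] [-5.2 -1.8 11.7]
14.26 0.247 [0.4991 0.167  0.2483] [-5.5 -2.1 12.6]
14.66 0.246 [0.499  0.167  0.2479] [-7.5 -1.6 15.6]
15.06 0.245 [0.499  0.167  0.2479] [-9.6 -3.  19.9]
15.46 0.244 [0.499  0.167  0.2479] [-11.6  -3.7  24.7]
end [0.499  0.167  0.2479] [-11.7  -3.3  25. ] [-1.7997e+02 -1.0000e-01 -8.2000e+00] [-0.63  2.29 -0.01] 0.0239
```

View pics/m3.png

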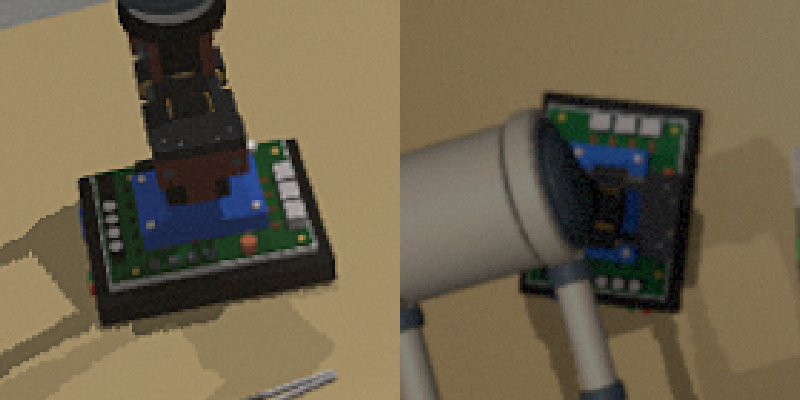

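The cover lies flat and square inside the board's clear area, with the board sunk into the base. The bed stopped hard after 5.1 mm and the press is 25 N, so I'm handing in.

```bash
python3 -c "
from station import r
r.hand_in()
s=r.sense();print(s['clock'],s['tcp_pos'],s['contact_force'])"
```

```text
the job is handed in; nothing more can be done
the job is handed in; nothing more can be done
```

I took the smaller blue cover by its grip, carried it to the jig, turned it square with the board and lowered it over the pin. I then pressed it down and handed in at about 16 s on the clock, with the gripper still holding it down at about 25 N.

**Fit over the pin:** The socket went over the pin on the first descent, so no sliding search was needed. There was no contact until the tool (TCP) reached 0.253 m, the height expected for the cover lying on the raised board. Resting on the pin tip would have stopped it at 0.262 m.

**Pressing:** The bed then moved 5.1 mm to a hard stop at 0.2479 m, against the expected 0.248 m. The force rose from about 13 N to 25 N with no further travel.

**Squareness:** The tool yaw was -8.2°, the measured jig yaw. The side view gave the held cover a yaw of -8.9°, but the top view gave -3.7°. I discounted the top figure because one of its two dots was only a rough reading.

**Side load:** A sideways force of about 12 N remained while pressing, probably friction or the pin bearing on the socket wall. The cover was neither tilted nor shifted.

**Bystanders:** I did not measure the spool, tin or tweezers again. The carrying path stayed above them, and nothing in the force readings suggested a collision.

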